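# Lock the tray stack on the shaker

### The job

Get the shaker ready to run: gently slide the three stacked trays home into the corner bracket, flat against both stops so that their holes line up over the bore, then take the lock rod (thick knob with a collar) from its rack and push it down through all three trays into the shaker until its collar sits flush on the top tray. Use only light pressure, as the trays and stops dent easily, let go of the rod at the end, and leave the slim rod, the vial and the tip box at the rack where they are.

Things in the scene. Friction and masses are not known exactly. Their poses are not given: they have to be found in the camera images.
- shaker: Orbital shaker; origin: centre of the underside of its fixed white housing (220 (x) x 180 (y) x 34 mm), z up. On it an aluminium platform 196 x 156 x 24 mm, top 60 mm above the bench, parallel to the housing but stopped and held anywhere on its orbit: up to 15 mm off centre in x and in y. This offset is not in any reading. All platform positions below are from the platform's centre.
- platform_nominal (a point): Fixed point above the housing's origin, 60 mm up: the platform's top centre IF it were not offset. The platform carries an L-shaped bracket of two steel stops, 6 mm thick, 28 mm tall, open to -x and -y: far stop, inner face x = +55 mm, from y = -50 to +46; left stop, inner face y = +45 mm, from x = -43 to +61. A tray with its +x and +y sides flat on them is home, its origin at x = y = +10 mm.
- bore_nominal (a point): Where the bore's mouth would be without the offset: x = +38, y = +28 mm on the platform top. The bore is upright, 10.5 mm wide; 18 mm down is the interlock plunger: about 8 N pushes it down, it stays where left; the lock rod pushes it some 12 mm before its collar meets the top tray. The trays slide together at 1 to 3 N; all that presses on the shaker (trays, rod, hand) must stay below 40 N in all.
- lock_rod: Loose lock rod, about 0.12 kg, hanging in the rod rack: steel shaft 9 mm thick, 66 mm long, with a slight taper on its last 3 mm (7.2 mm wide at the end); on the shaft a flat collar 28 mm wide, 5 mm thick; above it a black cylindrical knob 22 mm wide, 35 mm tall to hold. Origin: centre of the collar's underside; z up along the rod, knob from z = 5 to 40 mm.
- rod_tip (a point): Lower end of the lock rod's shaft, 66 mm below its origin.
- rod_rack: Fixed grey plastic block 130 (x) x 50 (y) x 75 (z) mm with two 11.5 mm upright holes 70 mm deep at x = -35 and +35 mm; lock rod and slim rod hang in them, either way round, on their collar or knob, 75 mm above the bench. Origin: centre of its underside.
- slim_rod: Loose bystander: a shorter rod with a slim black knob (15 mm wide, 28 mm tall, no collar) in the other hole of the rack. Origin: underside of its knob. Leave it alone.
- vial: Bystander: small glass vial with blue cap, 28 mm wide, 50 mm tall, near one end of the rod rack. Origin: underside.
- tip_box: Bystander: closed blue plastic box 60 x 40 x 45 mm near the far end of the rod rack. Origin: underside.
- tray_low: The lowest of three equal loose white plastic trays stacked on the shaker platform: 90 (x) x 70 (y) x 12 (z) mm, about 0.08 kg, with shallow wells and one upright through hole 11.5 mm wide. At the start each lies askew, its origin 7 to 49 mm short of home in x and in y, turned by up to 0.07 rad. Origin: centre of its underside, 60 mm above the bench; z up.
- tray_low_hole (a point): Upper mouth of that tray's through hole, at x = +28, y = +18, z = +12 mm from the tray's origin. Right over the bore, wherever that is, when the tray is home.
- tray_mid: The middle of three equal loose white plastic trays stacked on the shaker platform: 90 (x) x 70 (y) x 12 (z) mm, about 0.08 kg, with shallow wells and one upright through hole 11.5 mm wide. At the start each lies askew, its origin 7 to 49 mm short of home in x and in y, turned by up to 0.07 rad. Origin: centre of its underside, 72 mm above the bench; z up.
- tray_mid_hole (a point): Upper mouth of that tray's through hole, at x = +28, y = +18, z = +12 mm from the tray's origin. Right over the bore, wherever that is, when the tray is home.
- tray_top: The top of three equal loose white plastic trays stacked on the shaker platform: 90 (x) x 70 (y) x 12 (z) mm, about 0.08 kg, with shallow wells and one upright through hole 11.5 mm wide. At the start each lies askew, its origin 7 to 49 mm short of home in x and in y, turned by up to 0.07 rad. Origin: centre of its underside, 84 mm above the bench; z up.
- tray_top_hole (a point): Upper mouth of that tray's through hole, at x = +28, y = +18, z = +12 mm from the tray's origin. Right over the bore, wherever that is, when the tray is home.
Mind the look-alikes: they are no part of the job. What is shaped like the tray_mid but black or pink is not meant.

How it is judged:
At the end, for the whole second after the job is handed in: The lock rod stands upright (0.06 rad) through all three trays and down in the bore, its collar flush on the stack (height within 3 mm); each tray lies in its layer, its hole within 3 mm of the rod's axis, square to the shaker within 0.07 rad; all at rest and released (z of lock_rod in the frame of shaker between 0.093 and 0.099 m and angle between lock_rod's own z axis and vertical below 0.06 rad and linear speed of each of lock_rod, tray_low, tray_mid, tray_top below 0.01 m/s and horizontal distance between each of tray_low_hole, tray_mid_hole, tray_top_hole and lock_rod below 0.003 m and angle between the x axis of each of tray_low, tray_mid, tray_top and the x axis of shaker, either way round below 0.07 rad and z of tray_low in the frame of shaker between 0.057 and 0.063 m and z of tray_mid in the frame of shaker between 0.069 and 0.075 m and z of tray_top in the frame of shaker between 0.081 and 0.087 m); the robot touches nothing.
It fails at once if The shaker, with its platform and stops, is pressed with more than 40 N in all, through the trays, the rod or directly (contact force between shaker and anything else above 40 N).
It fails at once if The slim rod, the vial or the tip box is shoved (30 mm) or knocked over (distance of any of vial, tip_box, slim_rod from where it was at the start of the episode above 0.03 m or angle between any of vial, tip_box, slim_rod's own z axis and vertical above 0.5 rad).
It also fails if it takes over 72 s, if anything falls off the work surface, if the arm or the gripper's body presses on something with over 40 N, if the wrist force passes 120 N, or if a joint passes its speed limit or range.

### The arm

A 6-joint arm with a two-finger parallel gripper is mounted at the origin on the work surface. World frame = base frame: x ahead of the robot, y to its left, z up, the work surface at z = 0. Lengths are in m, angles in rad, forces in N, time in s.
With the tool pointing down it reaches from about 0.375 to 0.75 m from the base axis. Payload 9 kg.
Tool frame: the origin (TCP) lies between the finger pads; the fingertips stand 22 mm ahead of it and the grasp point (between the pads) lies 3 mm ahead of it; z points along the fingers, x is the direction in which the jaws open and shut, and the axes are right-handed (so a half turn about z gives the same grasp; the last joint's range is limited). The gripper opens to 85 mm and grips with 20 to 120 N. Pads are 22 mm wide; open, the fingers measure 114 mm over their backs; the gripper's body (76 mm by 85 mm) begins 54 mm behind the grasp point. The pads swing forward as they close: fully open they stand 13 mm farther back than shut.
Start: joints at [-1.542, 0.104, 0.097, 1.564, 0, 1.353], TCP at [0.147, -0.582, 0.253] pointing down, gripper open.
Joint ranges: [-2.99, 2.99], [-0.84, 1.86], [-1.1, 1.16], [-1.84, 2.11], [-1.51, 1.56], [-3.14, 3.14]. Speed limits (rad/s): [2.22, 2.22, 2.57, 3.14, 3.14, 3.14].

### API

Orientations are given as a 3x3 rotation matrix whose columns are the frame's x, y, z axes.
In Python, from rig import ctrl gives the robot as it stands. Calls block until the motion is done:
- ctrl.move_pose(position, orientation): joint-space move of the TCP to a pose.
- ctrl.move_linear(position, frame=None, rate=0.15, guard=None): straight line of the TCP; frame=None keeps the orientation; rate is the mean speed in m/s. With guard (N) it stops when the force on the tool has changed by that much, and returns True; else False.
- ctrl.goto_joints(angles): joint-space move.
- ctrl.command_gripper(opening): opening from 0.0 (shut) to 1.0 (fully open); the grip force is fixed at half the most; returns when the fingers have stopped.
- ctrl.dwell(seconds).
- ctrl.inverse_kinematics(position, orientation): joint angles nearest the present ones, or None.
- ctrl.get_obs(): the state.
- ctrl.capture(name): name is "side" or "top" or "wrist"; returns the picture (420x560x3 uint8, blue, green, red); there is no depth.
- ctrl.get_calibration(name): a dict with "fov_y" (degrees; the focal length in pixels is half the picture's height over the tangent of half this angle, whatever the lens; pixels are square), "cx", "cy" (the principal point, pixels), "dist_coeffs" ([k1, k2, p1, p2, k3] as OpenCV has them; the pictures are not rectified), "pose" (4x4, takes a point from camera to world coordinates). Camera axes: x right, y up, looking along -z (the intrinsics and any distortion apply to the point x, -y, -z); pixel columns grow to the right and rows downward; lengths in m; the calibration is good to about 2 mm. A picture is of the moment at which its call begins: read the wrist's pose just before it. get_calibration takes no time and is no camera call; for the wrist camera it gives the pose at the moment of the call.
A pose or a line that the arm cannot do raises ctrl.PlanningError and nothing moves.
- ctrl.close_job(): hands the job in, once; it reports no verdict.
The state is a dict: "t": time; "qpos": joint angles; "joint_vel": joint speeds; "effort": joint torques, N m; "tool_pos": TCP position; "tool_rot": TCP orientation; "contact_force": force on the tool from outside, world axes, zero at the start; "moment": the same for the moment, N m; "gripper_width": opening from 0.0 (shut) to 1.0 (fully open).
Only numpy, scipy, OpenCV 4.12 (cv2) and the standard library are available. Lean on these libraries where they do the work, as an engineer would, in place of code of your own. Each camera call takes 0.05 s, during which the arm holds its last target.

## Working session

There is one attempt and no reset: what is moved stays moved. The work goes in short steps, each a Python script; the robot and the scene stay as the last script left them, time stands still between calls to the robot, and variables do not carry over. Pictures are saved under pics/ and viewed, and the job is handed in when it is done.

```bash
ls; mkdir -p pics; python3 - <<'E'
from rig import ctrl
import cv2
o=ctrl.get_obs();print(o)
for n in["side","top","wrist"]:
    c=ctrl.get_calibration(n);print(n,c)
    cv2.imwrite(f"pics/{n}0.png",ctrl.capture(n))
E
```

```text
pics
{'t': 0.0, 'qpos': array([-1.54166675e+00,  1.04712978e-01,  9.64900985e-02,  1.56391131e+00,
        8.46289268e-06,  1.35309442e+00]), 'joint_vel': array([-3.59906188e-04,  1.19780866e-04,  5.06415230e-04,  6.27356702e-04,
       -4.12094179e-05, -4.64706321e-04]), 'effort': array([-1.75158082e-03, -5.56926012e+01,  5.03654051e+01,  1.68085221e-02,
       -4.49260651e-04,  1.06401271e-05]), 'tool_pos': array([ 0.14660114, -0.58150408,  0.25252577]), 'tool_rot': array([[ 2.44332679e-01, -9.69691467e-01, -3.05066236e-05],
       [-9.69690590e-01, -2.44332501e-01,  1.33754400e-03],
       [-1.30445877e-03, -2.97223724e-04, -9.99999105e-01]]), 'contact_force': array([ 0.11458797, -0.24181589, -0.60818718]), 'moment': array([-0.00124873, -0.01989056, -0.0202859 ]), 'gripper_width': 0.9988486781785203}
side {'fov_y': 46.00148338311725, 'cx': 276.9370645917017, 'cy': 213.65279405872522, 'dist_coeffs': array([0.03686452, 0.        , 0.        , 0.        , 0.        ]), 'pose': array([[ 0.98243468,  0.11572398, -0.14639012,  0.32488092],
       [-0.18633393,  0.56595412, -0.80310373, 
[... 390 characters left out ...]
0.99965501, -0.02583007,  0.00476182, -0.05737524],
       [ 0.00279782,  0.07554551,  0.99713843,  1.03796852],
       [ 0.        ,  0.        ,  0.        ,  1.        ]])}
wrist {'fov_y': 63.657011894376936, 'cx': 283.8522085098591, 'cy': 210.3416558309884, 'dist_coeffs': array([-0.07741569,  0.        ,  0.        ,  0.        ,  0.        ]), 'pose': array([[ 2.43168881e-01,  9.22235561e-01,  3.00583540e-01,
         2.23981562e-01],
       [-9.69983656e-01,  2.30950712e-01,  7.61148809e-02,
        -5.61663728e-01],
       [ 7.75867273e-04, -3.10069892e-01,  9.50713448e-01,
         3.72899307e-01],
       [ 0.00000000e+00,  0.00000000e+00,  0.00000000e+00,
         1.00000000e+00]])}
```

View pics/top0.png

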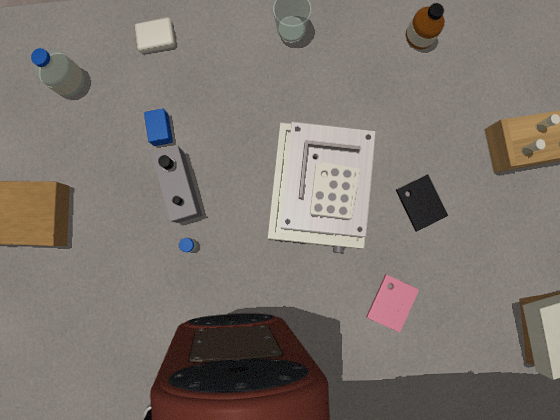

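View pics/side0.png

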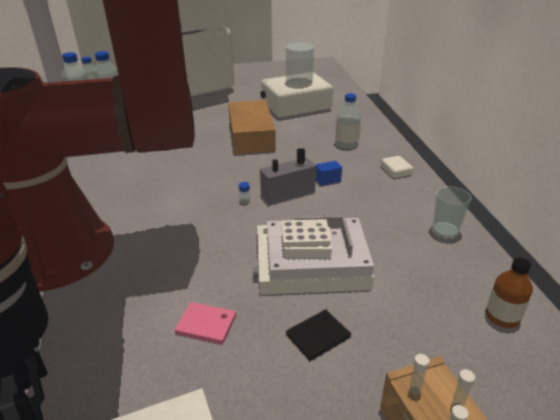

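View pics/wrist0.png

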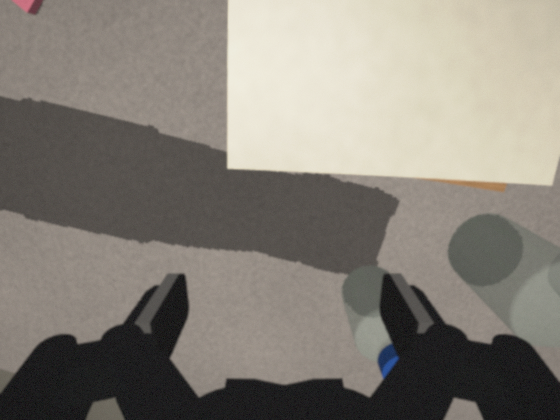

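```bash
cat > h.py <<'E'
from rig import ctrl
import cv2,numpy as np
def K(c):
    f=210/np.tan(np.radians(c['fov_y'])/2)
    return np.array([[f,0,c['cx']],[0,f,c['cy']],[0,0,1]])
def ray(px,c,z):
    "pixels Nx2 -> world points on plane z"
    px=np.atleast_2d(np.array(px,float))
    u=cv2.undistortPoints(px[:,None],K(c),c['dist_coeffs'])[:,0]
    d=np.c_[u[:,0],-u[:,1],-np.ones(len(u))]@c['pose'][:3,:3].T
    o=c['pose'][:3,3]
    return o+d*((z-o[2])/d[:,2])[:,None]
def proj(P,c):
    P=np.atleast_2d(np.array(P,float))
    q=(P-c['pose'][:3,3])@c['pose'][:3,:3]*[1,-1,-1]
    return cv2.projectPoints(q[:,None],np.zeros(3),np.zeros(3),K(c),c['dist_coeffs'])[0][:,0]
def crop(name,src,x0,y0,x1,y1,s):
    im=cv2.imread(src) if isinstance(src,str) else src
    cv2.imwrite(name,cv2.resize(im[y0:y1,x0:x1],None,fx=s,fy=s,interpolation=cv2.INTER_CUBIC))
E
python3 - <<'E'
from h import *
crop("pics/t1.png","pics/top0.png",255,110,395,260,4)
crop("pics/t2.png","pics/top0.png",130,95,230,265,3.5)
crop("pics/s1.png","pics/side0.png",240,200,390,300,5)
c=ctrl.get_calibration('top')
print(ray([[280,123],[269,240],[364,247]],c,0.034))
print(ray([[289,123],[375,130],[365,237]],c,0.06))
print(ray([[166,162]],c,0.115),ray([[178,200]],c,.103),ray([[187,245]],c,.05))
E
```

```text
[[ 0.65348131 -0.06746641  0.034     ]
 [ 0.43290259 -0.04124234  0.034     ]
 [ 0.41498286 -0.21793792  0.034     ]]
[[ 0.64692602 -0.08381959  0.06      ]
 [ 0.63046748 -0.24303009  0.06      ]
 [ 0.43312196 -0.21624078  0.06      ]]
[[0.5712508 0.1334572 0.115    ]] [[0.50540669 0.11508826 0.103     ]] [[0.42709227 0.10929283 0.05      ]]
```

View pics/t1.png

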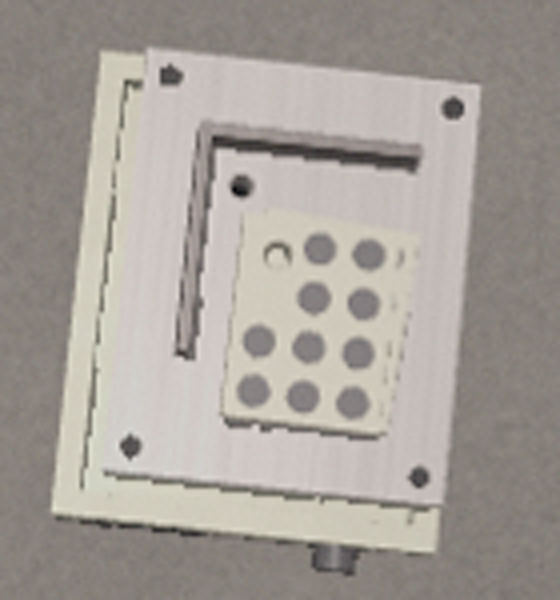

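View pics/t2.png

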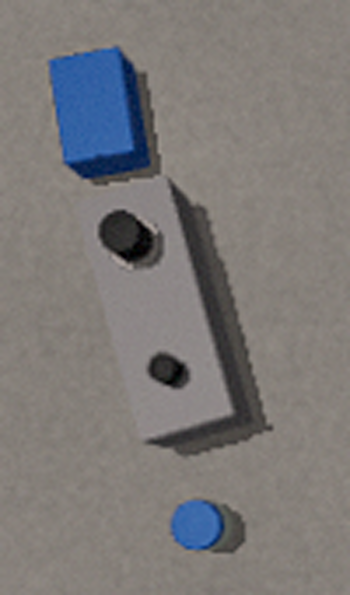

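View pics/s1.png

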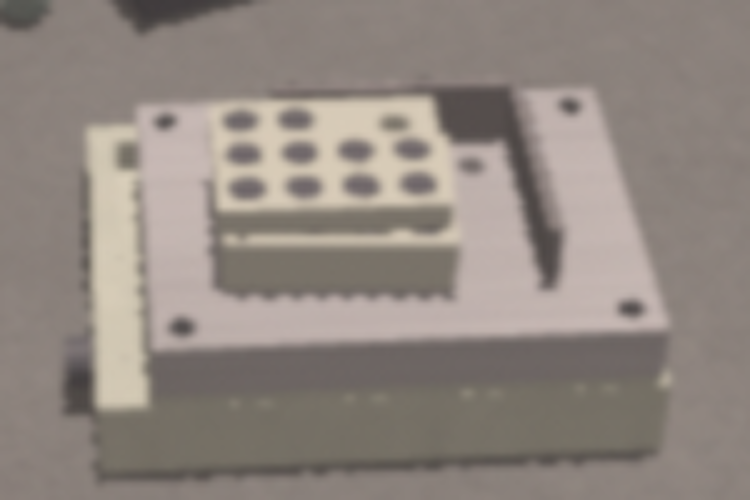

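```bash
python3 - <<'E'
from h import *
def R(yaw): # tool x direction = -y rotated by yaw ; pointing down
    x=np.array([np.sin(yaw),-np.cos(yaw),0]);z=np.array([0,0,-1.]);return np.c_[x,np.cross(z,x),z]
c=ctrl.get_calibration('top')
p=ray([[291.7,122],[375,131.2],[365.7,236.7],[280.7,228.7]],c,.06);print(p[:,:2])
for a,b in((0,1),(3,2),(3,0),(2,1)):
    d=p[b]-p[a];print(np.linalg.norm(d),np.degrees(np.arctan2(d[1],d[0])))
yaw=-0.11
for i,pos in enumerate([[0.49,-0.13,0.27],[0.47,0.11,0.27]]):
    ctrl.move_pose(pos,R(yaw)); ctrl.dwell(.3)
    cc=ctrl.get_calibration('wrist');im=ctrl.capture('wrist')
    cv2.imwrite(f"pics/w{i}.png",im);np.save(f"pics/w{i}.npy",cc)
    o=ctrl.get_obs();print(o['t'],o['qpos'].round(3),o['tool_pos'],o['contact_force'])
E
```

```text
[[ 0.64869544 -0.08886016]
 [ 0.62819632 -0.2429195 ]
 [ 0.43362983 -0.21754465]
 [ 0.45237712 -0.06336031]]
0.1554171650937087 -97.57924737751345
0.15531989740464283 -96.93256761540124
0.19796748438859263 -7.400730971563823
0.19621417489583337 -7.430427511692479
2.5417 [-0.518 -0.175 -0.146  1.6   -0.     2.734] [ 0.4899569  -0.13026252  0.26997247] [-0.35118504  0.1564425  -0.04475567]
7.6667 [-0.042 -0.25  -0.211  1.61  -0.    -3.073] [0.4699949  0.10998833 0.26999934] [ 0.20667776  0.94855712 -0.12899671]
```

View pics/w0.png

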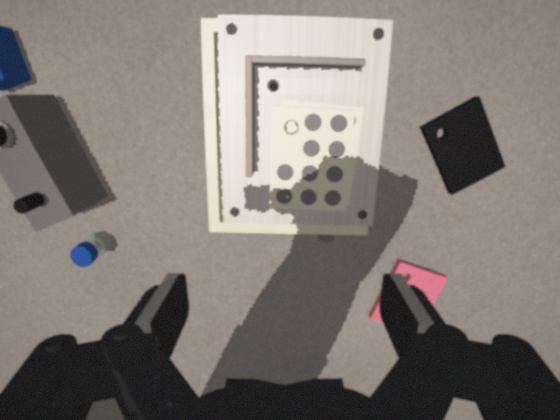

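View pics/w1.png

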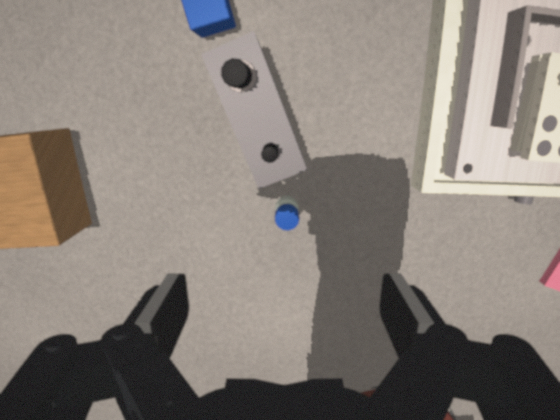

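```bash
python3 - <<'E'
from h import *
crop("pics/w0c.png","pics/w0.png",195,5,400,245,2.5)
crop("pics/w0d.png","pics/w0.png",240,50,375,220,3.5)
crop("pics/w1c.png","pics/w1.png",195,20,315,240,2.7)
E
```

```text
(no output)
```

View pics/w0c.png

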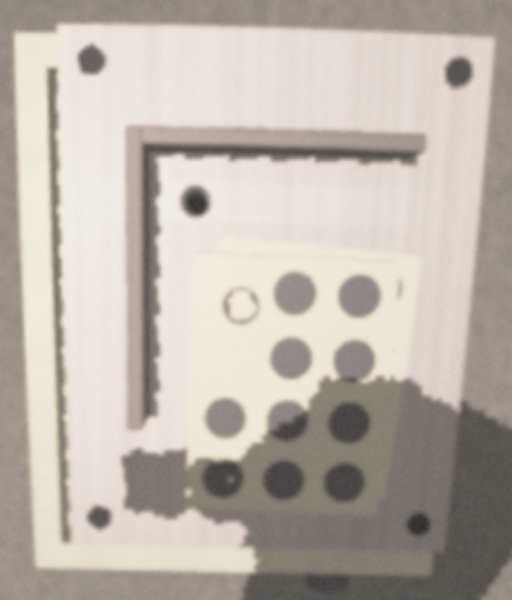

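View pics/w0d.png

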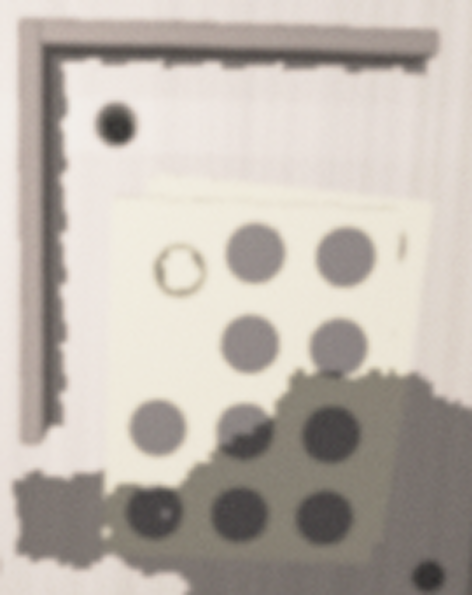

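View pics/w1c.png

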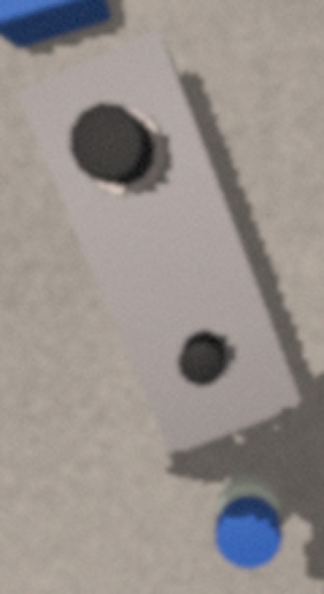

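```bash
python3 - <<'E'
from h import *
c0=np.load('pics/w0.npy',allow_pickle=True).item();c1=np.load('pics/w1.npy',allow_pickle=True).item()
P=lambda l,c,z,s,o:ray(np.array(l)/s+o,c,z)[:,:2]
p=P([[58,24],[494,38],[440,548],[68,543]],c0,.06,2.5,[195,5])
print(p)
for a,b in((0,1),(3,2),(3,0),(2,1)):
    d=p[b]-p[a];print(np.linalg.norm(d),np.degrees(np.arctan2(d[1],d[0])))
print('center',p.mean(0), )
print('bore',P([[195,201]],c0,.06,2.5,[195,5]))
print('stops',s:=P([[127,127],[425,135],[128,428]],c0,.088,2.5,[195,5]))
for a,b in((0,1),(2,0)):
    d=s[b]-s[a];print(np.linalg.norm(d),np.degrees(np.arctan2(d[1],d[0])))
t=P([[112,198],[432,204],[375,566],[103,558]],c0,.096,3.5,[240,50]);print('tray',t)
for a,b in((0,1),(3,2),(3,0),(2,1)):
    d=t[b]-t[a];print(np.linalg.norm(d),np.degrees(np.arctan2(d[1],d[0])))
print('hole',P([[180,269]],c0,.096,3.5,[240,50]))
r=P([[18,95],[157,33],[300,400],[172,455]],c1,.075,2.7,[195,20]);print('rack',r)
for a,b in((0,1),(3,2),(3,0),(2,1)):
    d=r[b]-r[a];print(np.linalg.norm(d),np.degrees(np.arctan2(d[1],d[0])))
ctr=r.mean(0);d=r[0]+r[1]-r[2]-r[3];d/=np.linalg.norm(d)
print(ctr,'hole pred',ctr+.035*d,ctr-.035*d)
print('knob',P([[104,138]],c1,.115,2.7,[195,20]),'slim',P([[203,359]],c1,.103,2.7,[195,20]))
# top view
c=ctrl.get_calibration('top');crp=[130,95]
print('top: knob',P([[122,230]],c,.115,3.5,crp),'slim',P([[164,368]],c,.103,3.5,crp))
print('top bore',P([[241,186]],c,.06,4,[255,110]),'hole',P([[277,255]],c,.096,4,[255,110]))
print('stop corner',P([[198,123],[421,145],[175,355]],c,.088,4,[255,110]))
print('tray top',P([[245,208],[416,236],[384,432],[224,414]],c,.096,4,[255,110]))
E
```

```text
[[ 0.65015547 -0.08964331]
 [ 0.62914029 -0.24370967]
 [ 0.43692828 -0.21604843]
 [ 0.45657163 -0.06189955]]
0.15549303236970166 -97.767402574238
0.15539543108705292 -97.26212087696419
0.1955617995566708 -8.155893053110635
0.1941921786295501 -8.189213665330628
center [ 0.54319892 -0.15282524]
bore [[ 0.58424238 -0.13070382]]
stops [[ 0.60905228 -0.11175488]
 [ 0.59592134 -0.21029792]
 [ 0.50771286 -0.09766806]]
0.09941404521503873 -97.58999584359464
0.10231381156243631 -7.913760099294798
tray [[ 0.56587052 -0.12871607]
 [ 0.55626492 -0.20504014]
 [ 0.46613187 -0.18601385]
 [ 0.47630343 -0.11538639]]
0.07692614887526131 -97.17312852107759
0.07135613533004993 -98.19522281825503
0.09055354893555057 -8.464820125537797
0.09211930677063146 -11.91964792252557
hole [[ 0.54743761 -0.14311603]]
rack [[0.59609151 0.16789334]
 [0.60901633 0.12095827]
 [0.48648109 0.08715194]
 [0.47182016 0.13422315]]
0.04868215502281221 -74.60369454761302
0.049301536959542355 -72.70014012499685
0.12875189163505849 15.15981308436876
0.12711315133130802 15.423685693460483
[0.54085227 0.12755667] hole pred [0.57461325 0.13678687] [0.5070913  0.11832648]
knob [[0.5757571  0.13709157]] slim [[0.50844678 0.11752579]]
top: knob [[0.57358182 0.13546888]] slim [[0.50521014 0.11711321]]
top bore [[ 0.58303074 -0.13019942]] hole [[ 0.5457635  -0.14238663]]
stop corner [[ 0.60723515 -0.10984118]
 [ 0.59509091 -0.20957549]
 [ 0.50342561 -0.09647076]]
tray top [[ 0.56702368 -0.12895962]
 [ 0.55280796 -0.20433289]
 [ 0.46649115 -0.18684818]
 [ 0.47624115 -0.11683346]]
```

```bash
cat >> h.py <<'E'
YAW=-0.132; C0=np.array([0.542,-0.153])
def Rd(a):
    "tool down, tool x at heading a (rad, world)"
    x=np.array([np.cos(a),np.sin(a),0]);z=np.array([0,0,-1.]);return np.c_[x,np.cross(z,x),z]
def W(px,py,z):
    c,s=np.cos(YAW),np.sin(YAW)
    return [C0[0]+c*px-s*py,C0[1]+s*px+c*py,z]
def Pl(p):
    c,s=np.cos(YAW),np.sin(YAW);d=np.array(p[:2])-C0
    return np.array([c*d[0]+s*d[1],-s*d[0]+c*d[1]])
def st(tag=''):
    o=ctrl.get_obs();f=o['contact_force']
    c,s=np.cos(YAW),np.sin(YAW)
    print(tag,'t%.2f'%o['t'],'pl',(Pl(o['tool_pos'])*1e3).round(2),'z%.1f'%(o['tool_pos'][2]*1e3),'F',np.round([c*f[0]+s*f[1],-s*f[0]+c*f[1],f[2]],2),'w%.3f'%o['gripper_width'],'j6 %.2f'%o['qpos'][5],flush=True)
    return o
E
python3 - <<'E'
from h import *
ctrl.command_gripper(0.47); st('g')
R=Rd(YAW+np.pi/2)
ctrl.move_pose(W(-.102,-.012,.20),R); st('above')
print(ctrl.move_linear(W(-.102,-.012,.11),rate=.15))
print(ctrl.move_linear(W(-.102,-.012,.083),rate=.04,guard=4)); st('down')
cv2.imwrite('pics/side1.png',ctrl.capture('side'))
E
```

```text
g t8.18 pl [-105.99  251.24] z270.0 F [0.23 0.33 0.02] w0.471 j6 -3.07
above t10.38 pl [-101.92  -11.8 ] z200.1 F [-0.23 -0.34 -0.43] w0.470 j6 -0.48
False
False
down t11.96 pl [-101.92  -12.05] z83.2 F [-0.31  0.44 -0.49] w0.475 j6 -0.48
```

```bash
python3 - <<'E'
from h import *
crop("pics/s1b.png","pics/side1.png",200,160,390,300,4)
E
```

```text
(no output)
```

View pics/s1b.png

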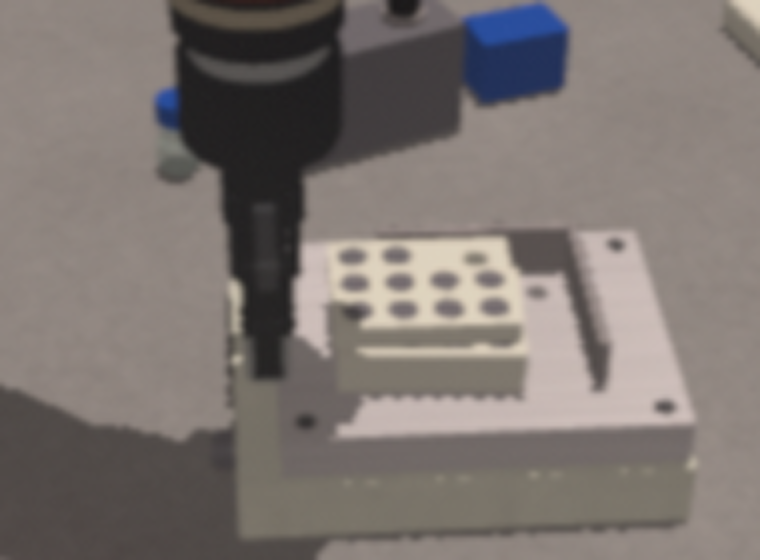

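```bash
python3 - <<'E'
from h import *
c=ctrl.get_calibration('side')
for z in(.06,.065,.07): print(z,proj([W(-.102,-.012-.034,z),W(-.102,-.012-.02,z)],c).round(1).tolist())
print(ctrl.move_linear(W(-.055,-.012,.083),rate=.035,guard=7)); st('x1')
print(ctrl.move_linear(W(-.042,-.012,.083),rate=.015,guard=6)); st('x2')
cv2.imwrite('pics/side2.png',ctrl.capture('side'));crop("pics/s2b.png","pics/side2.png",200,160,390,300,4)
E
```

```text
0.06 [[266.5, 258.0], [266.3, 253.4]]
0.065 [[266.5, 256.0], [266.2, 251.4]]
0.07 [[266.4, 254.0], [266.1, 249.4]]
False
x1 t13.50 pl [-54.96 -11.99] z83.0 F [-0.08  0.22  0.87] w0.471 j6 -0.44
True
x2 t14.09 pl [-47.32 -11.7 ] z82.5 F [ 0.14 -1.33  0.18] w0.465 j6 -0.43
```

View pics/s2b.png

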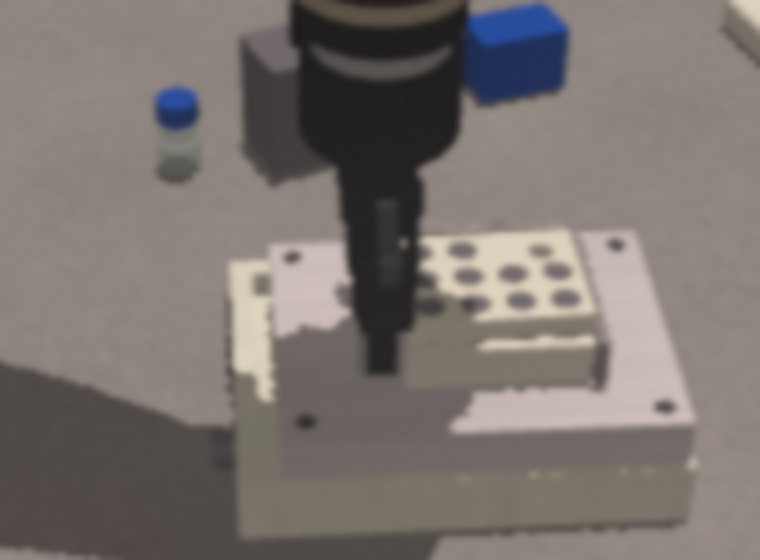

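```bash
python3 - <<'E'
from h import *
ctrl.move_linear(W(-.056,-.012,.083),rate=.08)
ctrl.move_linear(W(-.060,-.014,.14),rate=.2)
R=Rd(YAW)
ctrl.move_pose(W(0.003,-.095,.14),R); st('above')
ctrl.move_linear(W(.003,-.095,.0785),rate=.1,guard=5); st('dn')
cv2.imwrite('pics/side3.png',ctrl.capture('side'));crop("pics/s3b.png","pics/side3.png",200,160,390,300,4)
E
```

```text
above t16.16 pl [  2.69 -94.66] z139.4 F [ 0.36  0.14 -0.2 ] w0.471 j6 1.04
dn t16.93 pl [  3.27 -95.13] z79.0 F [-0.82 -0.21  0.07] w0.469 j6 1.04
```

View pics/s3b.png

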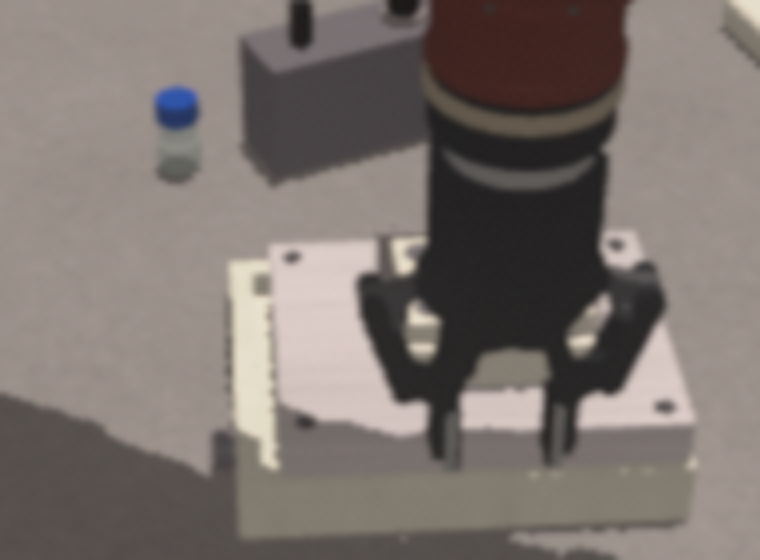

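```bash
python3 - <<'E'
from h import *
print(ctrl.move_linear(W(.003,-.047,.0785),rate=.035,guard=7)); st('y1')
print(ctrl.move_linear(W(.003,-.032,.0785),rate=.015,guard=6)); st('y2')
cv2.imwrite('pics/top3.png',ctrl.capture('top'));crop("pics/t3b.png","pics/top3.png",255,110,395,260,4)
cv2.imwrite('pics/side4.png',ctrl.capture('side'));crop("pics/s4b.png","pics/side4.png",200,160,390,300,4)
E
```

```text
True
y1 t17.51 pl [  3.18 -87.11] z78.9 F [ 0.28 -3.1   3.51] w0.470 j6 1.06
True
y2 t18.18 pl [  3.15 -87.13] z79.0 F [-0.14 -2.26  2.27] w0.473 j6 1.06
```

View pics/s4b.png

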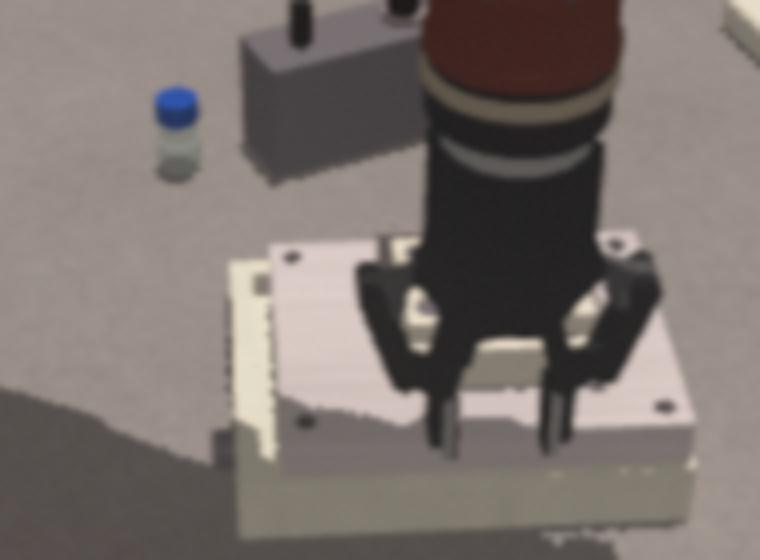

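```bash
python3 - <<'E'
from h import *
ctrl.move_linear(W(.003,-.094,.0785),rate=.08)
ctrl.move_linear(W(.003,-.094,.084),rate=.05);st('b')
print(ctrl.move_linear(W(.003,-.047,.084),rate=.035,guard=7)); st('y1')
E
```

```text
b t18.78 pl [  3.25 -94.02] z84.4 F [ 0.62 -0.62 -0.06] w0.469 j6 1.05
False
y1 t20.27 pl [  2.98 -46.99] z83.9 F [-0.14  0.67  0.37] w0.472 j6 1.12
```

```bash
python3 - <<'E'
from h import *
print(ctrl.move_linear(W(.003,-.030,.084),rate=.015,guard=6)); st('y2')
cv2.imwrite('pics/side4.png',ctrl.capture('side'));crop("pics/s4b.png","pics/side4.png",200,160,390,300,4)
E
```

```text
True
y2 t21.04 pl [  2.94 -36.11] z83.9 F [ 0.02 -2.75  1.93] w0.473 j6 1.14
```

View pics/s4b.png

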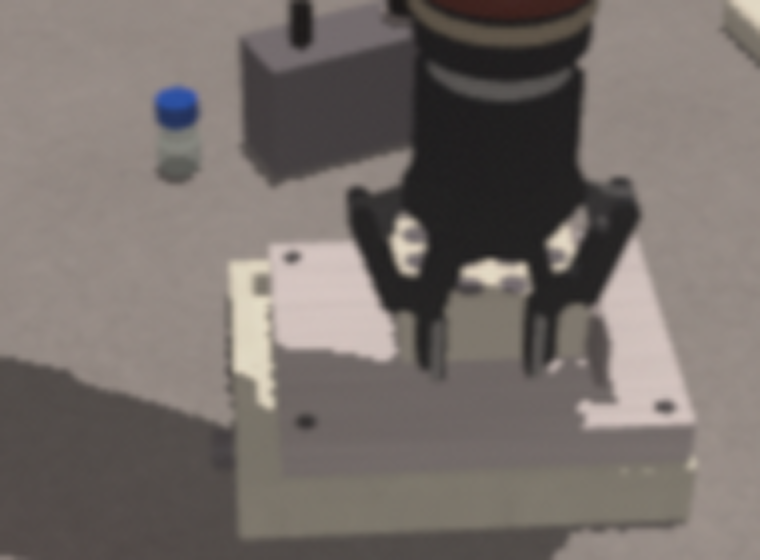

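```bash
python3 - <<'E'
from h import *
ctrl.move_linear(W(.003,-.046,.084),rate=.08)
ctrl.move_linear(W(-.004,-.060,.14),rate=.2)
ctrl.move_pose(W(-.062,0.0,.14),Rd(YAW+np.pi/2)); 
ctrl.move_linear(W(-.062,0.0,.084),rate=.12,guard=5); st('dn')
print(ctrl.move_linear(W(-.040,0.0,.084),rate=.018,guard=6)); st('x3')
ctrl.move_linear(W(-.056,0.0,.084),rate=.08)
ctrl.move_linear(W(-.060,-.002,.14),rate=.2)
ctrl.move_pose(W(-.110,0.01,.24),Rd(YAW+np.pi/2));ctrl.dwell(.2);st()
cc=ctrl.get_calibration('wrist');im=ctrl.capture('wrist')
cv2.imwrite("pics/w5.png",im);np.save("pics/w5.npy",cc)
cv2.imwrite('pics/top5.png',ctrl.capture('top'));crop("pics/t5b.png","pics/top5.png",255,110,395,260,4)
E
```

```text
dn t23.78 pl [-61.84  -0.11] z84.4 F [0.32 0.03 0.19] w0.470 j6 -0.42
True
x3 t24.68 pl [-4.561e+01  3.000e-02] z83.5 F [-0.48 -0.06  0.05] w0.473 j6 -0.41
 t26.12 pl [-110.37   10.22] z238.2 F [-0.16  0.34 -0.21] w0.470 j6 -0.45
```

View pics/w5.png

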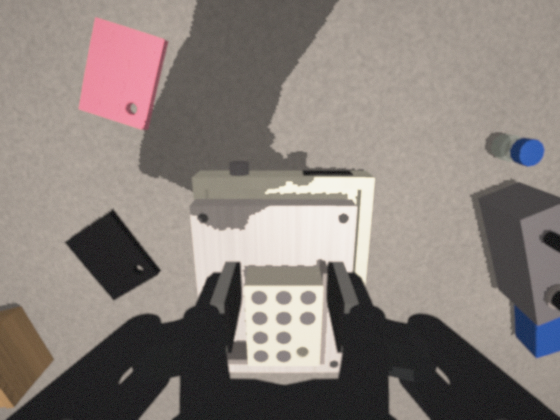

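View pics/t5b.png

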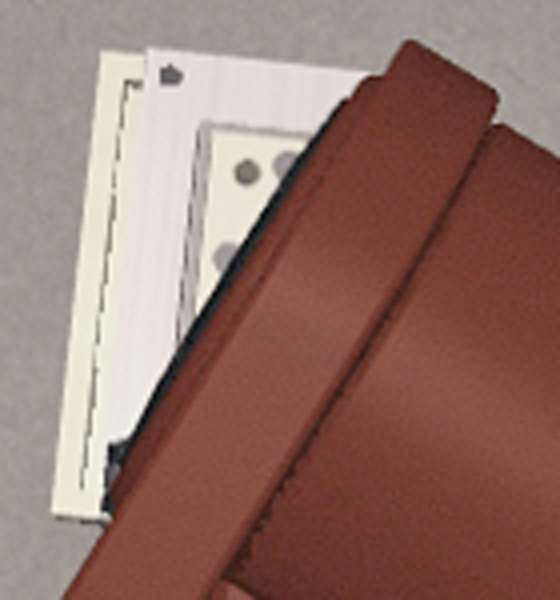

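```bash
python3 - <<'E'
from h import *
c=ctrl.get_calibration('top')
print('tray hole',ray([[316.75,153]],c,.096),W(.0384,.0279,.096))
k=[.5750,.1363]
ctrl.move_pose(k+[.20],Rd(.267)); st('above')
cv2.imwrite("pics/w6.png",ctrl.capture('wrist'))
print(ctrl.move_linear(k+[.106],rate=.15,guard=6)); st('dn')
ctrl.command_gripper(0.0); st('grip1')
ctrl.command_gripper(0.5); st('open')
E
```

```text
tray hole [[ 0.58310173 -0.13038451  0.096     ]] [np.float64(0.5837380591334937), np.float64(-0.1303968050981952), 0.096]
above t27.77 pl [ -5.25 290.65] z200.1 F [ 0.24 -0.5  -0.02] w0.472 j6 1.31
False
dn t28.59 pl [ -4.79 291.08] z107.1 F [ 0.32 -0.48  0.54] w0.471 j6 1.32
grip1 t28.90 pl [ -4.36 291.26] z107.7 F [-0.37 -0.19  6.6 ] w0.239 j6 1.32
open t29.24 pl [ -5.48 291.12] z105.9 F [-0.2   0.48  0.07] w0.503 j6 1.32
```

View pics/w6.png

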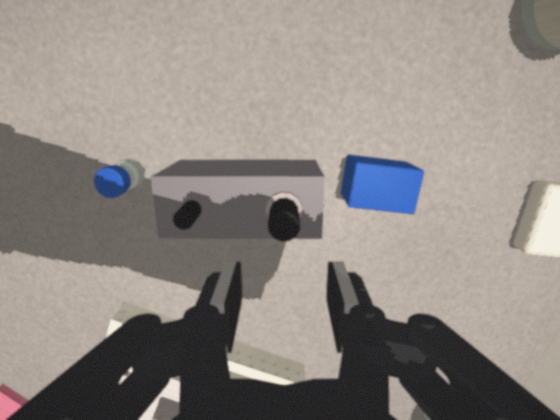

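```bash
python3 - <<'E'
from h import *
k=[.5750,.1363]
ctrl.move_linear(k+[.113],rate=.1)
ctrl.move_linear(k+[.113],frame=Rd(.267+np.pi/2)); st('rot')
ctrl.move_linear(k+[.111],rate=.05); st('rot')
ctrl.command_gripper(0.0); st('grip2')
print(ctrl.move_linear(k+[.125],rate=.05,guard=12)); st('lift')
print(ctrl.move_linear(k+[.23],rate=.15,guard=12)); st('lift')
cc=ctrl.get_calibration('wrist');im=ctrl.capture('wrist')
cv2.imwrite("pics/w7.png",im);np.save("pics/w7.npy",cc)
cv2.imwrite('pics/side7.png',ctrl.capture('side'))
E
```

```text
rot t31.21 pl [ -5.4  291.12] z112.9 F [ 0.39 -0.39 -0.43] w0.501 j6 -0.25
rot t31.46 pl [ -5.5  291.09] z110.8 F [ 0.27 -0.05  0.6 ] w0.502 j6 -0.26
grip2 t31.78 pl [ -5.35 291.18] z111.2 F [-1.39  0.42  1.81] w0.236 j6 -0.26
False
lift t32.22 pl [ -5.26 291.18] z125.4 F [-1.22 -0.27 -0.37] w0.237 j6 -0.26
False
lift t33.07 pl [ -5.72 291.05] z228.9 F [-0.06  0.45 -1.12] w0.231 j6 -0.26
```

View pics/w7.png

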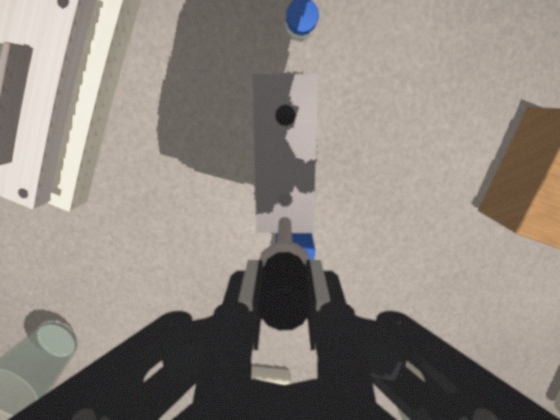

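View pics/side7.png

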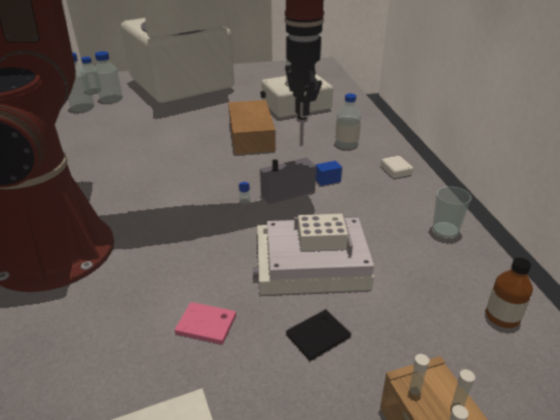

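```bash
python3 - <<'E'
from h import *
c=np.load('pics/w7.npy',allow_pickle=True).item();o=ctrl.get_obs();p=o['tool_pos'];R=o['tool_rot']
print(R.round(4).tolist())
s=ctrl.get_calibration('side')
P=np.array([p+R@[0,0,d] for d in(.102,.036,.041)])
print(proj(P,c).round(1).tolist(),proj(P,s).round(1).tolist())
crop('pics/w7c.png','pics/w7.png',240,190,330,340,4);crop('pics/s7c.png','pics/side7.png',270,60,340,160,5)
E
```

```text
[[-0.2638, 0.9646, -0.0022], [0.9646, 0.2638, -0.0], [0.0006, -0.0021, -1.0]]
[[284.0, 219.0], [283.8, 262.3], [283.8, 258.0]] [[300.3, 144.4], [300.8, 119.0], [300.8, 121.0]]
```

View pics/w7c.png

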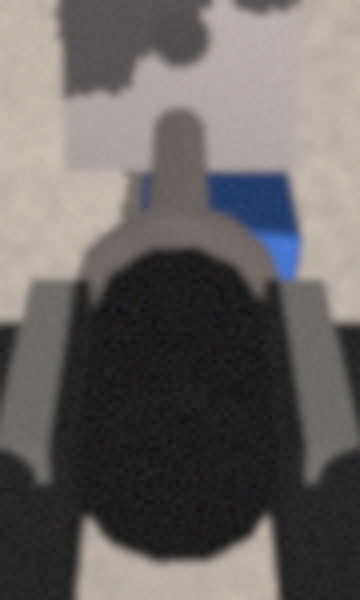

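View pics/s7c.png

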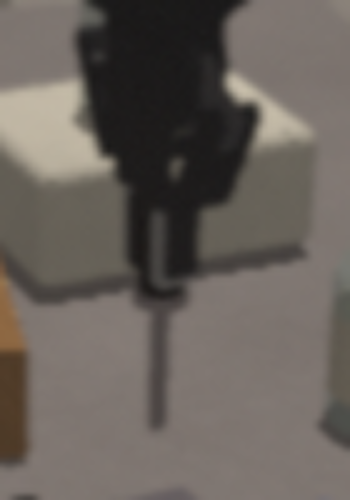

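```bash
python3 - <<'E'
from h import *
R=Rd(YAW+np.pi/2)
ctrl.move_pose(W(.0384,.0279,.222),R); ctrl.dwell(.3); st('above')
cc=ctrl.get_calibration('wrist');cv2.imwrite("pics/w8.png",ctrl.capture('wrist'));crop('pics/w8c.png','pics/w8.png',200,130,370,300,3.5)
cv2.imwrite('pics/side8.png',ctrl.capture('side'));crop('pics/s8c.png','pics/side8.png',250,130,390,280,4)
E
```

```text
above t34.51 pl [38.46 28.85] z222.1 F [-0.87  0.01 -0.86] w0.238 j6 -0.31
```

View pics/w8c.png

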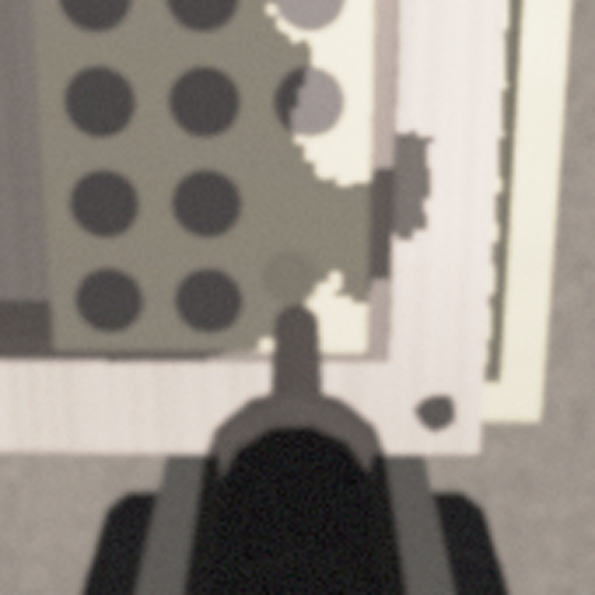

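View pics/s8c.png

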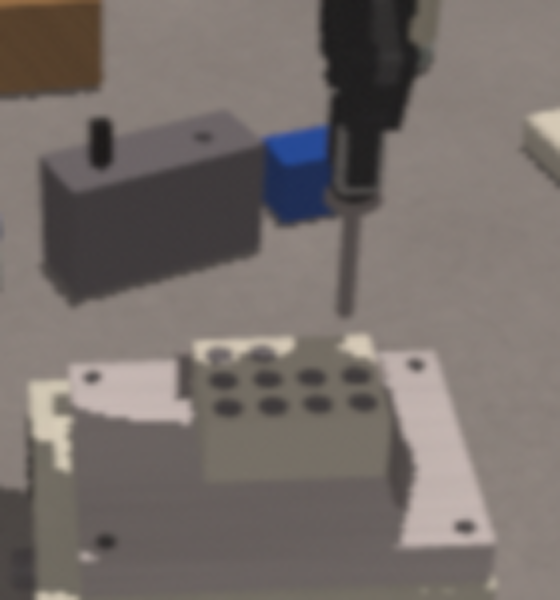

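```bash
python3 - <<'E'
from h import *
o=st();c=ctrl.get_calibration('wrist');s=ctrl.get_calibration('side')
p=o['tool_pos'];R=o['tool_rot'];print(R.round(4).tolist())
P=np.array([p+R@[0,0,d] for d in(.102,.036)]+[W(.0384,.0279,.096)]+[[p[0],p[1],.096]])
q=proj(P,c);print('wrist crop',((q-[200,130])*3.5).round(1).tolist())
q=proj(P,s);print('side crop',((q-[250,130])*4).round(1).tolist())
E
```

```text
t34.61 pl [38.44 28.46] z222.0 F [ 0.52 -0.41 -1.02] w0.240 j6 -0.31
[[0.1307, 0.9914, 0.0001], [0.9914, -0.1307, -0.0], [-0.0, 0.0001, -1.0]]
wrist crop [[293.2, 313.6], [292.5, 466.3], [290.8, 276.1], [293.3, 276.3]]
side crop [[339.9, 310.3], [347.9, 196.6], [337.2, 350.2], [337.1, 349.5]]
```

```bash
python3 - <<'E'
from h import *
T=(.0380,.0272)
ctrl.move_linear(W(*T,.202),rate=.08);st('a')
h=ctrl.move_linear(W(*T,.150),rate=.035,guard=5); print(h); st('b')
if h: 
    ctrl.dwell(.1);st('c')
cv2.imwrite("pics/w9.png",ctrl.capture('wrist'));cv2.imwrite('pics/side9.png',ctrl.capture('side'));crop('pics/s9c.png','pics/side9.png',250,130,390,280,4)
E
```

```text
a t35.01 pl [37.45 27.27] z201.0 F [-0.5   0.52 -0.84] w0.238 j6 -0.31
False
b t36.64 pl [38.12 27.17] z150.2 F [ 0.17 -0.43 -1.47] w0.235 j6 -0.31
```

View pics/s9c.png

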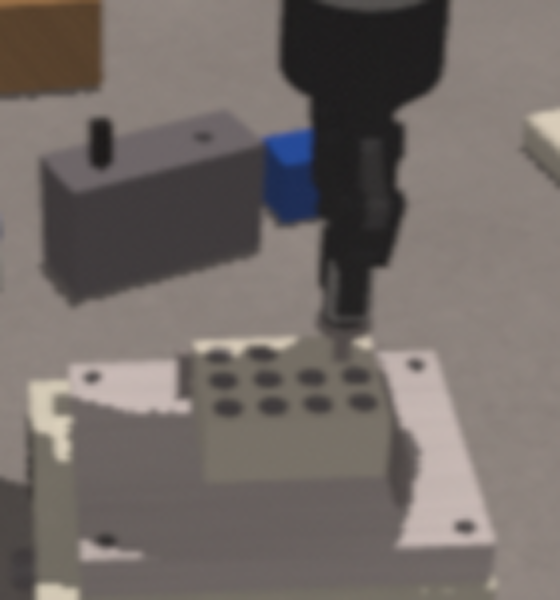

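```bash
python3 - <<'E'
from h import *
T=(.0380,.0272)
for z in(.145,.140,.136,.134,.133,.132,.131,.130):
    h=ctrl.move_linear(W(*T,z),rate=.015,guard=12); o=st(f'{z} {h}')
    if h or o['contact_force'][2]>14: break
E
```

```text
0.145 False t37.23 pl [37.92 27.25] z144.9 F [-0.02  0.6  -0.63] w0.232 j6 -0.31
0.14 False t37.71 pl [38.47 27.12] z140.9 F [-0.53  0.35  5.94] w0.237 j6 -0.31
0.136 False t38.12 pl [38.43 27.11] z136.7 F [-0.52  0.02  5.19] w0.233 j6 -0.31
0.134 False t38.41 pl [38.45 27.1 ] z134.8 F [-0.13  0.55  5.43] w0.236 j6 -0.31
0.133 False t38.66 pl [38.49 27.1 ] z133.9 F [-0.6   0.9   5.62] w0.238 j6 -0.31
0.132 False t38.91 pl [38.52 27.09] z132.9 F [-0.38  0.24  5.72] w0.230 j6 -0.31
0.131 False t39.16 pl [38.61 27.08] z132.1 F [-0.31  0.5   7.13] w0.235 j6 -0.31
0.13 False t39.41 pl [38.75 27.1 ] z132.0 F [-3.69  0.76 11.4 ] w0.237 j6 -0.31
```

```bash
python3 - <<'E'
from h import *
T=(.0384,.0272)
ctrl.move_linear(W(*T,.1315),rate=.02);st('relax')
ctrl.command_gripper(0.5);st('open')
ctrl.move_linear(W(*T,.18),rate=.1);st('up')
ctrl.move_pose(W(-.11,.03,.25),Rd(YAW+np.pi/2));st('away')
cv2.imwrite('pics/top10.png',ctrl.capture('top'));crop("pics/t10.png","pics/top10.png",255,110,395,260,4)
cv2.imwrite('pics/side10.png',ctrl.capture('side'));crop('pics/s10.png','pics/side10.png',250,150,390,300,4)
E
```

```text
relax t39.66 pl [38.67 27.18] z132.1 F [-2.24  1.74  6.85] w0.232 j6 -0.31
open t40.01 pl [38.25 27.19] z131.1 F [-0.19 -0.44  0.58] w0.497 j6 -0.31
up t40.64 pl [38.38 27.19] z179.8 F [0.59 0.4  0.44] w0.499 j6 -0.31
away t41.34 pl [-109.58   29.88] z249.4 F [-0.26 -0.43 -0.49] w0.499 j6 -0.40
```

View pics/s10.png

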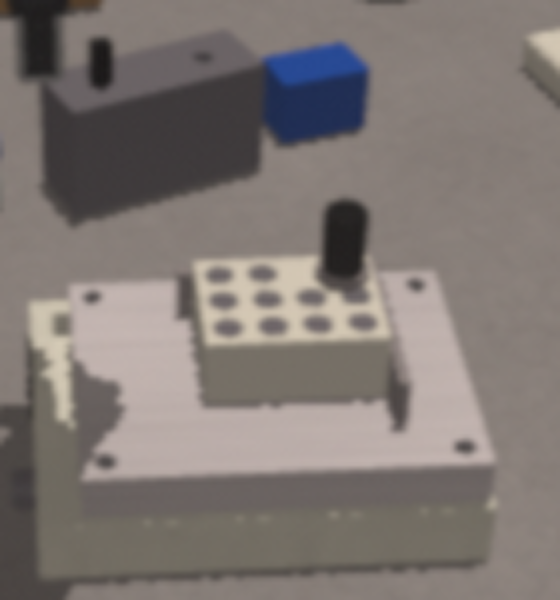

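View pics/t10.png

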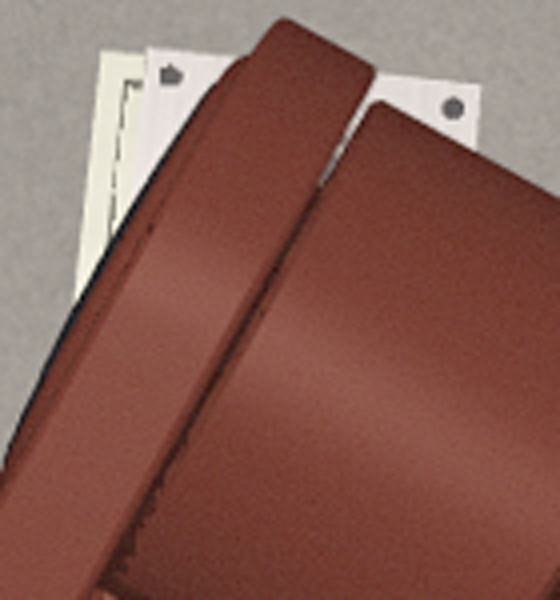

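```bash
python3 - <<'E'
from h import *
s=ctrl.get_calibration('side')
for z in(.136,.139,.096):print(z,((proj([W(.0384,.0275,z)],s)-[250,150])*4).round(1).tolist())
crop('pics/s10b.png','pics/side10.png',310,190,360,240,10)
E
```

```text
0.136 [[342.0, 204.7]]
0.139 [[342.3, 199.6]]
0.096 [[337.3, 270.6]]
```

View pics/s10b.png

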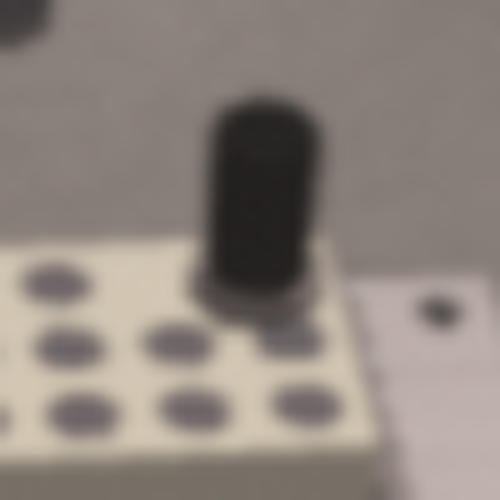

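```bash
python3 - <<'E'
from h import *
ctrl.dwell(.3);st();ctrl.close_job()
E
```

```text
t41.74 pl [-109.83   30.05] z249.6 F [ 0.03  0.15 -0.24] w0.502 j6 -0.40
the job is handed in; nothing more can be done
```

The three trays are home in the corner bracket and the lock rod is down through all of them. I released the rod, moved the arm clear and handed the job in at about 42 s of the 72 s allowed.

**Trays:** I pushed them with both fingers in x, then y, then x again, stopping each push at a 6–7 N force change. The last pushes stopped within 0.5 mm of the home position I had worked out from the pictures. The final side picture shows the stack flush.

**Rod:** I gripped it twice, with the jaws turned a quarter turn between grips, so that it was centred in the hand. It went through the trays and into the bore with no noticeable force. It then pushed the plunger down at about 6 N and stopped at the flush height with about 11 N at the wrist.

**Final check:** In the side picture the rod stands upright with its collar on the top tray and no gap. The knob top measures about 135 mm against 136 mm expected. The slim rod and the tip box looked unmoved there; the vial was outside that picture, and I did not measure it again.

**What went wrong or disagreed:**
- **First y push:** it was too low, and the fingertips touched the platform's edge. The 7 N guard stopped it; I raised the hand 5.5 mm and repeated the push.
- **First grip on the knob:** the fingertips lightly pressed the collar at about 7 N, so I gripped higher the second time.
- **First x push:** it stopped 1.7 mm short of where the last one ended.
- **Final top view:** the arm blocked it, so only the side picture confirms the end state.

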